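# Draw the big clock plate to the front of the layout board

## Task

Three brass clock plates lie at the back of the layout board. Draw the big rectangular one across the board towards the robot, by pressing on its top and pulling, until its front edge is up against the wooden strip on the robot's side. Keep it flat on the board and leave the round plate and the small rectangular plate where they are.

Things in the scene. Friction and masses are not known exactly. Their poses are not given: they have to be found in the camera images.
- board: Fixed board: polished pale stone slab 270 (x) by 450 (y) by 12 mm thick, on the bench. A wooden strip 15 mm wide, top 24 mm above the bench, runs along its front edge (-x, robot's side), another along its back edge (+x); their inner faces are at x = -120 and +120 mm. Ends in y are open. Origin: centre of underside, +x away from the robot, +z up. Turned up to 0.15 rad.
- big_plate: Loose brass plate, the largest rectangle: 95 (x) by 115 (y) by 6 mm, about 0.45 kg. Too wide to grip, too near the back strip to push from behind. Origin: centre of underside; +x away from the robot; front edge 47.5 mm towards -x. In any of 3 places 135 mm apart, turned up to 0.15 rad from the board. Slips easily on the slab (friction ~0.25): a fingertip pressed on it with 8 to 25 N drags it.
- round_plate: Loose round brass plate, 100 mm across, 6 mm thick, in another of the three places at the back of the board. Not to be moved. Origin: centre of the underside.
- small_plate: Loose small rectangular brass plate, 50 mm (x) by 70 mm (y), 6 mm thick, in the remaining place at the back of the board. Not to be moved. Origin: centre of the underside.
Things that resemble listed ones, but are neither listed nor needed, are in the scene too. What is shaped like the big_plate but black or orange is not meant.

How it is judged:
By the outcome, as a careful person would: the job done as asked, in the order asked, and still so for the second after the job is handed in, with the robot touching nothing.
It also fails if it takes over 32 s, if anything falls off the work surface, if the arm or the gripper's body presses on something with over 40 N, if the wrist force passes 120 N, or if a joint passes its speed limit or range.

## Robot

A 6-joint arm with a two-finger parallel gripper is mounted at the origin on the work surface. World frame = base frame: x ahead of the robot, y to its left, z up, the work surface at z = 0. Lengths are in mm, angles in rad, forces in N, time in s.
With the tool pointing down it reaches from about 275 to 850 mm from the base axis. Payload 5.2 kg.
Tool frame: the origin (TCP) lies midway between the tips of the shut fingers; the grasp point (between the pads) lies 19 mm behind it; z points along the fingers, y is the line along which they close (so a half turn about z gives the same grasp; the last joint's range is limited). The gripper opens to 85 mm and grips with 20 to 120 N. Pads are 22 mm wide; open, the fingers measure 114 mm over their backs; the gripper's body (76 mm by 85 mm) begins 54 mm behind the grasp point. The pads swing forward as they close: fully open they stand 13 mm farther back than shut.
Start: joints at [1.032, 0.259, 1.535, -0, 1.348, -0.203], TCP at [181.217, 519.293, 231.31] pointing down, gripper open.
Joint ranges: [-3.14, 3.14], [-0.91, 2.08], [0.19, 2.58], [-1.22, 4.36], [0.22, 2.71], [-3.12, 3.12]. Speed limits (rad/s): [2.57, 2.57, 3.14, 3.14, 3.14, 3.14].

## Interface

Orientations are given as a unit quaternion [w, x, y, z].
In Python, from bench import telemetry, camera, ticket gives the robot as it stands.
- The arm moves only by the tool step_arm, never from a script. Its argument "plan" is one flat list of numbers, 5 for each row, row after row: the opening, from -1 (shut) to 1 (fully open), then the shift along the tool's x, y, z in mm, then the turn about the tool's z in degrees. A call has 1 to 10 rows; each row shifts and turns the commanded pose from where the row before left it, along the tool's axes as they then stand; what a row does not reach is not made up. A row lasts 1/10 s, in which the tool goes at most 50 mm and 8.59 degrees, less where a joint would pass 70% of its speed; a pose out of reach is approached as far as the arm can. A call is refused whole if a number of a shift passes 50 or a number of a turn 8.59, either way. A call with a gripper value outside its range is refused whole. The fingers move at their own pace and stop on an object; the grip force is fixed at half the most. Time passes only in rows, so rows that do not move let the fingers close. It gives the time, the measured TCP pose, the force, the opening and the grip force at its end, in the units of the state.
- telemetry.observe(): the state, without advancing time (a new reading comes with each control period).
- camera(name): name is "scene" or "top" or "wrist"; returns a dict with "color" (480x640x3 uint8, blue, green, red), "fx", "fy", "cx", "cy" (pixels), "k1" (the pictures are not rectified: a ray, as slopes to the right and down, at radius r is drawn at 1 + k1 r^2 times it, then the intrinsics apply), "cam_to_world" (4x4, takes a point from camera to world coordinates). Camera axes: x right, y down, z forward; pixel columns grow to the right and rows downward; lengths in mm; the calibration is good to about 2 mm. A picture is of the moment at which its call begins. There is no depth.
- ticket.job_done(): hands the job in; it is judged then, once.
The state is a dict: "clock": time; "joint_positions": joint angles; "qd": joint speeds; "effort": joint torques, N m; "position": TCP position; "tool_rot": TCP orientation; "contact_force": force on the tool from outside, world axes, zero at the start; "wrist_torque": the same for the moment, N m; "finger_gap": finger opening in mm; "grasp_force": force on a finger pad.
Only numpy, scipy, OpenCV 4.12 (cv2) and the standard library are available. Lean on these libraries where they do the work, as an engineer would, in place of code of your own. Each camera call takes 0.05 s, during which the arm holds its last target. There are 200 camera calls.

## Working session

There is one attempt and no reset: what is moved stays moved. The work goes in short steps, Python scripts to look and compute and a tool call to move; the robot and the scene stay as the last step left them, time stands still between calls to the robot, and variables do not carry over. Pictures are saved under pics/ and viewed, at most 10 in all, crops included, and the job is handed in when it is done.

Besides the shell and the picture viewer there is one more tool, called after "Request:" by a JSON object that holds its "op" and its "data". step_arm: Moves the arm, as the interface text tells. Its arguments: {"type":"object","properties":{"plan":{"type":"array"}},"required":["plan"]}

```bash
mkdir -p pics; cat > h.py <<'E'
import numpy as np, cv2
from bench import telemetry, camera, ticket
def snap(n,f):
    c=camera(n); cv2.imwrite('pics/'+f,c['color']); return c
def p2w(c,u,v,z):
    d=np.array([(u-c['cx'])/c['fx'],(v-c['cy'])/c['fy']]); s=d.copy()
    for _ in range(20): s=d/(1+c['k1']*(s@s))
    T=np.array(c['cam_to_world']); r=T[:3,:3]@np.array([s[0],s[1],1]); o=T[:3,3]
    return o+r*(z-o[2])/r[2]
E
python3 - <<'E'
from h import *
import pickle
c=snap('top','t1.png'); pickle.dump(c,open('t1.pkl','wb')); snap('scene','s1.png')
print(telemetry.observe()); print(c['cam_to_world'])
E
```

```text
{'clock': 0.1, 'joint_positions': array([ 1.03220214e+00,  2.59277630e-01,  1.53600698e+00,  1.06844657e-05,
        1.34801042e+00, -2.02808163e-01]), 'qd': array([ 0.00055617, -0.00034653, -0.00249877, -0.00041721, -0.0019782 ,
        0.00078159]), 'effort': array([ 1.68751885e-03, -4.46968853e+01, -2.91248274e+01, -2.71333856e-04,
        6.33647651e-03, -8.32164596e-05]), 'position': array([180.95183922, 518.85918065, 230.54041565]), 'tool_rot': array([-3.13214594e-04,  1.67106469e-01,  9.85938489e-01, -7.91483098e-04]), 'contact_force': array([0.24148012, 0.43965367, 0.40537823]), 'wrist_torque': array([-0.00675454,  0.05550098, -0.00799608]), 'grasp_force': 0.0, 'finger_gap': 85.28909473589536}
[[ 2.45442346e-02 -9.96121548e-01  8.44952239e-02  5.84512713e+02]
 [-9.99251507e-01 -2.19175416e-02  3.18755052e-02  5.33230110e+01]
 [-2.98999500e-02 -8.52143396e-02 -9.95913907e-01  6.85314739e+02]
 [ 0.00000000e+00  0.00000000e+00  0.00000000e+00  1.00000000e+00]]
```

View pics/t1.png

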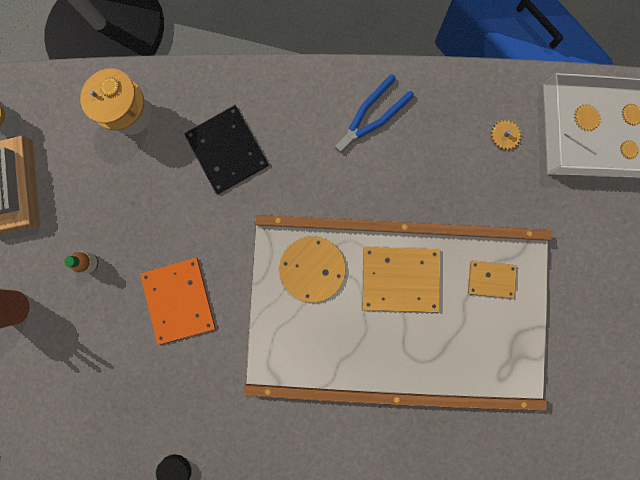

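View pics/s1.png

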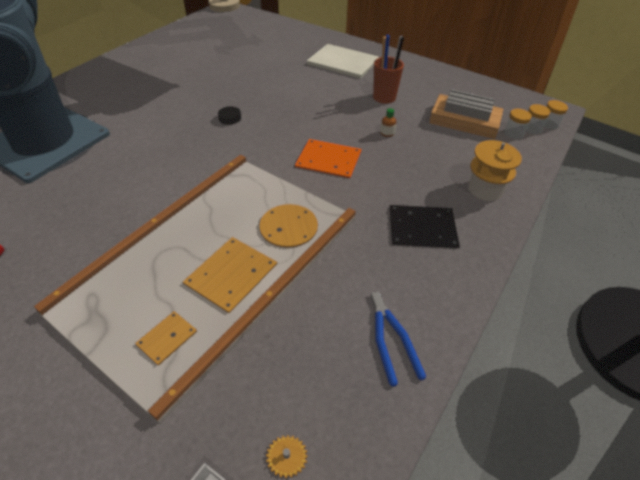

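The top view shows the brass rectangle at (402,280). Things it could be mistaken for are the orange plate (178,301), black plate (227,149), round brass plate (313,269) and small brass plate (493,280). I choose (402,280), the largest brass rectangle, on the board's middle place.

```bash
cat > m.py <<'E'
from h import *
def measure(c):
    hsv=cv2.cvtColor(c['color'],cv2.COLOR_BGR2HSV)
    m=cv2.inRange(hsv,(12,110,120),(28,255,255)); m[:225]=0
    m[:,:250]=0; m[:,550:]=0
    m=cv2.morphologyEx(m,cv2.MORPH_OPEN,np.ones((7,7)))
    for k in cv2.findContours(m,cv2.RETR_EXTERNAL,cv2.CHAIN_APPROX_NONE)[0]:
        if cv2.contourArea(k)<500: continue
        w=np.array([p2w(c,*p,18)[:2] for p in k[:,0]],np.float32)
        print('plate',np.round(cv2.minAreaRect(w),2).tolist() if 0 else cv2.minAreaRect(w), cv2.minEnclosingCircle(w))
E
python3 - <<'E'
from m import *
import pickle
c=pickle.load(open('t1.pkl','rb')); measure(c)
for u,v in [(247,386),(546,402),(257,225),(551,238)]: print(u,v,p2w(c,u,v,24).round(1))
im=c['color'][220:420,240:560]; cv2.imwrite('pics/c1.png',cv2.resize(im,None,fx=2.5,fy=2.5,interpolation=cv2.INTER_CUBIC))
E
```

```text
plate ((403.3982238769531, -165.12924194335938), (108.23290252685547, 14.327788352966309), 87.96947479248047) ((403.8125915527344, -165.14395141601562), 54.44530487060547)
plate ((410.416259765625, 56.8116569519043), (238.8886260986328, 14.615802764892578), 88.26017761230469) ((409.52001953125, 56.83887481689453), 119.56230163574219)
plate ((588.044677734375, -183.7133026123047), (70.08169555664062, 49.71771240234375), 85.50389862060547) ((587.9155883789062, -184.1850128173828), 37.999305725097656)
plate ((585.3864135742188, -45.968631744384766), (114.5504379272461, 94.161376953125), 89.8736343383789) ((585.5114135742188, -46.095420837402344), 66.83370971679688)
plate ((597.4102783203125, 87.9516372680664), (96.15438842773438, 96.40245819091797), 1.2465227842330933) ((597.5123901367188, 88.00007629394531), 49.62435531616211)
plate ((660.8583984375, -158.23165893554688), (229.7727813720703, 14.344399452209473), 88.30582427978516) ((660.5324096679688, -158.26515197753906), 114.96035766601562)
247 386 [421.2 179.5  24. ]
546 402 [ 406.3 -265.5   24. ]
257 225 [661.3 172.4  24. ]
551 238 [ 651.4 -273.1   24. ]
```

View pics/c1.png

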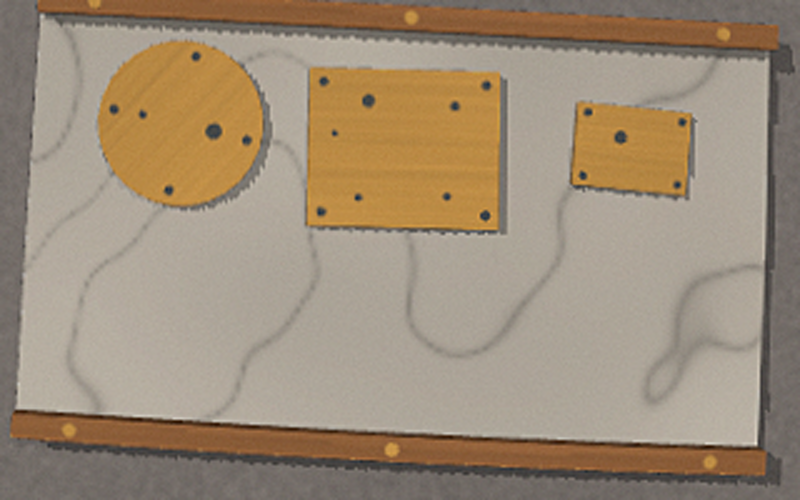

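The crop confirms it: a plain brass rectangle with corner holes, about 115×94 mm, centred near (585,−46). It is turned about −0.1°, against about −1.9° for the board. The round and small plates sit to either side. The pull is about 122 mm, with a turn of about −1.8°. I'll press with two half-open fingertips so that I can control the plate's yaw.

Request:
{"op": "step_arm", "data": {"plan": [0,0,0,0,-6.4,0,0,0,0,-6.4,0,0,0,0,-6.3,0,-29,-40,0,0,0,-29,-40,0,0,0,-29,-40,0,0,0,-29,-40,0,0,0,-29,-40,0,0,0,-29,-40,0,0,0,-29,-40,0,0]}}

```text
clock: 1.1
position: [384.1, 237.0, 231.2]
tool_rot: [-0.0, 0.001, 1.0, 0.0]
contact_force: [0.3, 0.0, -0.2]
finger_gap: 42.9
grasp_force: 0.0
```

Request:
{"op": "step_arm", "data": {"plan": [0,-29,-40,0,0,0,-29,-40,0,0,0,-29,-40,0,0,0,-29,-40,0,0,0,-29,-40,0,0,0,-29,-40,0,0,0,-25,-40,30,0,0,0,0,40,0,0,0,0,40,0,0,0,0,0,0]}}

```text
clock: 2.1
position: [574.7, -36.9, 118.4]
tool_rot: [-0.006, 0.002, 1.0, 0.002]
contact_force: [-1.0, 0.5, -0.7]
finger_gap: 42.5
grasp_force: 0.0
```

Request:
{"op": "step_arm", "data": {"plan": [0,0,0,0,0,0,0,0,20,0,0,0,0,20,0,0,0,0,0,0]}}

```text
clock: 2.5
position: [579.1, -37.0, 85.0]
tool_rot: [-0.0, 0.001, 1.0, 0.0]
contact_force: [0.1, 1.4, -0.2]
finger_gap: 42.5
grasp_force: 0.0
```

```bash
python3 - <<'E'
from h import *
snap('wrist','w1.png')
s=telemetry.observe(); print(s['position'],s['contact_force'],s['clock'])
E
```

```text
[579.87319313 -37.20477684  86.11732004] [1.31901292 0.01974411 0.81224276] 2.55
```

View pics/w1.png

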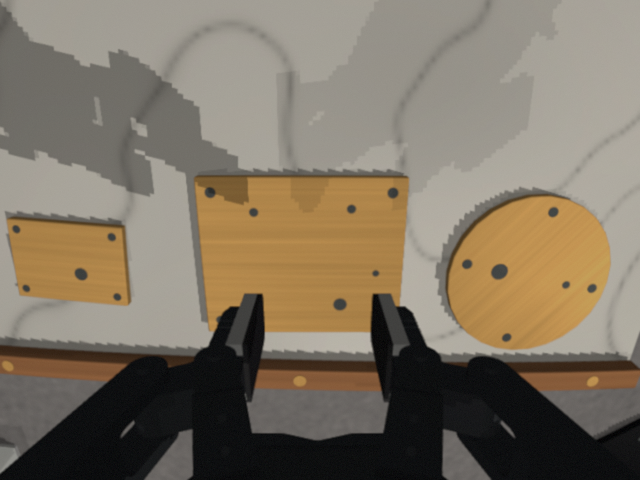

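The wrist view shows the big brass plate between (195,177) and (408,332), with the fingertips above its middle and rear. I'll shift 9 mm to centre in y and lower to just above the plate.

Request:
{"op": "step_arm", "data": {"plan": [0,0,-9,20,0,0,0,0,20,0,0,0,0,18,0,0,0,0,0,0,0,0,0,0,0]}}

```text
clock: 3.05
position: [580.5, -46.6, 28.5]
tool_rot: [0.001, 0.001, 1.0, -0.0]
contact_force: [0.0, -0.5, 0.6]
finger_gap: 42.8
grasp_force: 0.0
```

Request:
{"op": "step_arm", "data": {"plan": [0,0,0,3,0,0,0,0,3,0,0,0,0,3,0,0,0,0,0,0,0,0,0,0,0]}}

```text
clock: 3.55
position: [579.1, -46.4, 17.4]
tool_rot: [-0.0, 0.001, 1.0, 0.0]
contact_force: [-0.6, 0.1, 0.1]
finger_gap: 42.6
grasp_force: 0.0
```

Request:
{"op": "step_arm", "data": {"plan": [0,0,0,1.5,0,0,0,0,0,0,0,0,0,0,0]}}

```text
clock: 3.85
position: [579.5, -46.5, 16.2]
tool_rot: [0.0, 0.001, 1.0, -0.0]
contact_force: [-0.4, -0.1, 1.9]
finger_gap: 43.0
grasp_force: 1.2
```

Request:
{"op": "step_arm", "data": {"plan": [0,0,0,1.5,0,0,0,0,0,0,0,0,0,0,0]}}

```text
clock: 4.15
position: [579.5, -46.5, 16.1]
tool_rot: [0.001, 0.001, 1.0, -0.0]
contact_force: [-3.7, 0.2, 13.4]
finger_gap: 42.6
grasp_force: 6.7
```

Request:
{"op": "step_arm", "data": {"plan": [0,0,0,1,0,0,0,0,0,0,0,0,0,0,0]}}

```text
clock: 4.45
position: [580.0, -46.6, 16.1]
tool_rot: [0.001, 0.001, 1.0, -0.0]
contact_force: [-5.4, 0.7, 19.6]
finger_gap: 43.0
grasp_force: 9.8
```

Request:
{"op": "step_arm", "data": {"plan": [0,3,0,0,0,0,5,0,0,0.2,0,6,0,0,0.2,0,6,0,0,0.2,0,6,0,0,0.2,0,6,0,0,0.2,0,6,0,0,0.2,0,6,0,0,0.2,0,6,0,0,0.2,0,0,0,0,0]}}

```text
clock: 5.45
position: [532.3, -46.8, 16.1]
tool_rot: [0.004, 0.015, 1.0, -0.001]
contact_force: [1.1, -0.4, 14.9]
finger_gap: 42.9
grasp_force: 7.4
```

```bash
python3 - <<'E'
from m import *
c=snap('top','t2.png'); measure(c); s=telemetry.observe(); print(s['position'],s['contact_force'])
E
```

```text
plate ((411.0024719238281, 87.28520202636719), (178.0674285888672, 14.748896598815918), 88.43583679199219) ((411.8317565917969, 87.26256561279297), 89.21499633789062)
plate ((567.7959594726562, -20.521621704101562), (46.779876708984375, 71.31419372558594), 6.942251682281494) ((568.3917236328125, -20.726043701171875), 41.626461029052734)
plate ((588.0546875, -183.59307861328125), (70.3228759765625, 49.7181510925293), 85.50215911865234) ((587.9155883789062, -184.1850128173828), 37.999305725097656)
plate ((597.4102783203125, 87.9516372680664), (96.15438842773438, 96.40245819091797), 1.2465227842330933) ((597.5123901367188, 88.00007629394531), 49.62435531616211)
plate ((660.9518432617188, -153.7021942138672), (238.8355255126953, 14.579916954040527), 88.29391479492188) ((660.628173828125, -153.73733520507812), 119.48294830322266)
[532.31040896 -46.78906864  16.13707645] [ 0.95514172 -1.04092196 14.97352543]
```

View pics/t2.png

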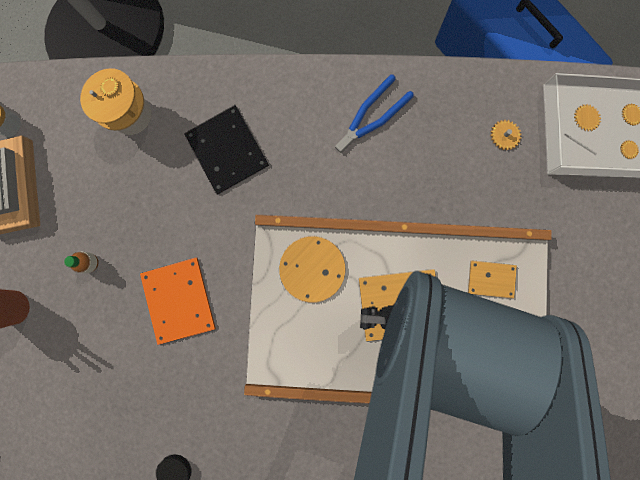

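The top view shows the big plate came forward but turned counter-clockwise: its back edge runs from (358,278) to (437,269). The left finger carried most of the load. I'll work out its pose from those corners, then press with shut fingers on its right side.

```bash
python3 - <<'E'
from h import *
c=camera('top')
hsv=cv2.cvtColor(c['color'],cv2.COLOR_BGR2HSV)
m=cv2.inRange(hsv,(12,110,120),(28,255,255))
# back edge: topmost brass pixel per column
P=[];
for u in range(366,410,2):
    v=240+np.argmax(m[240:340,u]>0); P.append(p2w(c,u,v,18)[:2])
P=np.array(P); k=np.polyfit(P[:,1],P[:,0],1); yaw=-np.arctan(k[0])
L=[]
for v in range(285,305,2):
    u=345+np.argmax(m[v,345:420]>0); L.append(p2w(c,u,v,18)[:2])
L=np.array(L); j=np.polyfit(L[:,0],L[:,1],1)
print('yaw back',np.degrees(yaw),'left',np.degrees(np.arctan(j[0])))
x=(k[1]+k[0]*j[1])/(1-k[0]*j[0]); y=j[0]*x+j[1]
R=np.array([[np.cos(yaw),-np.sin(yaw)],[np.sin(yaw),np.cos(yaw)]])
print('corner',x,y,'centre',np.array([x,y])-R@[47.5,57.5])
E
```

```text
yaw back 7.928679567171078 left 8.026092255710227
corner 585.176656526267 17.228751928062465 centre [546.06229988 -46.2737449 ]
```

Request:
{"op": "step_arm", "data": {"plan": [0,0,0,-10,0,0,0,0,-15,0,-1,0,0,0,0,-1,0,0,0,0,-1,0,0,0,0,-1,0,0,0,0]}}

```text
clock: 6.15
position: [528.6, -45.6, 37.7]
tool_rot: [-0.001, 0.015, 1.0, 0.0]
contact_force: [0.5, -0.5, 0.3]
finger_gap: 0.1
grasp_force: 0.0
```

Request:
{"op": "step_arm", "data": {"plan": [-1,-17,-28,0,0,-1,0,0,10,0,-1,0,0,5,0,-1,0,0,2,0,-1,0,0,0,0,-1,0,0,0,0]}}

```text
clock: 6.75
position: [545.0, -73.7, 21.4]
tool_rot: [-0.0, 0.015, 1.0, 0.0]
contact_force: [0.0, 1.1, 0.8]
finger_gap: -0.2
grasp_force: 0.0
```

Request:
{"op": "step_arm", "data": {"plan": [-1,0,0,1.5,0,-1,0,0,0,0,-1,0,0,0,0]}}

```text
clock: 7.05
position: [545.4, -74.2, 20.1]
tool_rot: [0.0, 0.015, 1.0, -0.0]
contact_force: [-0.3, 0.4, -0.5]
finger_gap: 0.0
grasp_force: 0.0
```

Request:
{"op": "step_arm", "data": {"plan": [-1,0,0,2,0,-1,0,0,0,0,-1,0,0,0,0]}}

```text
clock: 7.35
position: [545.6, -74.3, 18.1]
tool_rot: [0.0, 0.015, 1.0, -0.0]
contact_force: [1.7, -0.1, 0.8]
finger_gap: -0.0
grasp_force: 0.5
```

Request:
{"op": "step_arm", "data": {"plan": [-1,0,0,1.5,0,-1,0,0,0,0,-1,0,0,0,0]}}

```text
clock: 7.65
position: [545.6, -74.3, 18.0]
tool_rot: [0.0, 0.015, 1.0, -0.0]
contact_force: [-3.9, 1.1, 13.6]
finger_gap: 0.0
grasp_force: 6.8
```

Pull 30 mm with a little more press, then check.

Request:
{"op": "step_arm", "data": {"plan": [-1,0,0,0.8,0,-1,3,0,0,0,-1,5,0,0,0,-1,5,0,0,0,-1,5,0,0,0,-1,5,0,0,0,-1,5,0,0,0,-1,2,0,0,0,-1,0,0,0,0]}}

```text
clock: 8.55
position: [518.4, -74.4, 18.0]
tool_rot: [0.003, 0.015, 1.0, -0.001]
contact_force: [1.6, -0.4, 12.8]
finger_gap: 0.1
grasp_force: 6.4
```

```bash
cat > q.py <<'E'
from h import *
c=camera('top')
hsv=cv2.cvtColor(c['color'],cv2.COLOR_BGR2HSV)
m=cv2.inRange(hsv,(12,110,120),(28,255,255)); m[:240]=0; m[380:]=0; m[:,:352]=0; m[:,462:]=0
m=cv2.morphologyEx(m,cv2.MORPH_OPEN,np.ones((3,3)))
n,l,st,_=cv2.connectedComponentsWithStats(m); b=1+np.argmax(st[1:,4]); m=(l==b); s=st[b]; print(s)
P=np.array([p2w(c,u,np.argmax(m[:,u]),18)[:2] for u in range(s[0]+8,s[0]+45,2)])
k=np.polyfit(P[:,1],P[:,0],1); yaw=-np.arctan(k[0])
v0=max(np.argmax(m[:,s[0]+6]),np.argmax(m[:,s[0]+12]))
L=np.array([p2w(c,np.argmax(m[v]),v,18)[:2] for v in range(v0+4,v0+24,2)])
j=np.polyfit(L[:,0],L[:,1],1)
print('yaw back',np.degrees(yaw),'left',np.degrees(np.arctan(j[0])))
x=(k[1]+k[0]*j[1])/(1-k[0]*j[0]); y=j[0]*x+j[1]
R=np.array([[np.cos(yaw),-np.sin(yaw)],[np.sin(yaw),np.cos(yaw)]])
print('corner',x,y,'centre',np.array([x,y])-R@[47.5,57.5])
cv2.imwrite('pics/last.png',c['color'][200:440,220:580])
o=telemetry.observe(); print(o['position'],o['contact_force'],o['clock'])
E
python3 q.py
```

```text
[ 360  282   82   68 3154]
yaw back -3.9804489902974414 left -4.664776388563102
corner 580.1455350143718 6.43755360837595 centre [528.76869064 -47.62648122]
[518.38941205 -74.47039855  18.0305777 ] [ 2.09603944  0.60445318 13.42599003] 8.6
```

Yaw is now −4.2° with the centre at (529,−48), so it slightly overshot. I'll re-press near the centreline, a touch to the left, and pull on.

Request:
{"op": "step_arm", "data": {"plan": [-1,0,0,-10,0,-1,0,15,0,0,-1,0,15,0,0,-1,0,0,0,0,-1,0,0,5,0,-1,0,0,3,0,-1,0,0,1.5,0,-1,0,0,0,0,-1,0,0,0,0]}}

```text
clock: 9.5
position: [516.9, -43.4, 18.0]
tool_rot: [0.001, 0.015, 1.0, -0.0]
contact_force: [-5.5, 3.8, 21.4]
finger_gap: 0.2
grasp_force: 10.8
```

Request:
{"op": "step_arm", "data": {"plan": [-1,0,0,1,0,-1,0,0,0,0,-1,0,0,0,0]}}

```text
clock: 9.8
position: [517.2, -43.6, 17.9]
tool_rot: [0.001, 0.015, 1.0, -0.0]
contact_force: [-7.0, 3.6, 29.3]
finger_gap: -0.0
grasp_force: 14.9
```

Request:
{"op": "step_arm", "data": {"plan": [-1,0,0,-1,0,-1,3,0,0,0,-1,5,0,0,0,-1,6,0,0,0,-1,6,0,0,0,-1,6,0,0,0,-1,6,0,0,0,-1,5,0,0,0,-1,3,0,0,0,-1,0,0,0,0]}}

```text
clock: 10.8
position: [479.5, -43.6, 18.0]
tool_rot: [0.003, 0.015, 1.0, -0.001]
contact_force: [1.9, -0.2, 14.2]
finger_gap: 0.2
grasp_force: 7.2
```

```bash
python3 q.py
```

```text
[ 362  306   80   43 2547]
yaw back -4.220765076433703 left -3.0509658245624727
corner 544.2903331614734 6.373221093938103 centre [492.68718021 -47.47484856]
[479.4483914  -43.63849601  18.00646634] [ 2.04552529 -0.33529635 14.35364334] 10.85
```

View pics/last.png

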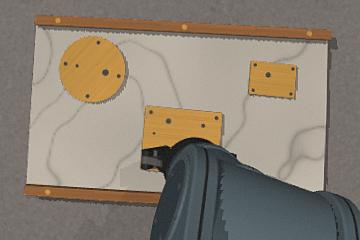

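The plate at crop (145–222,105–150) follows the finger, with yaw about −3.5 to −4°. About 30 mm remains. I'll keep pulling and let the strip square it up.

Request:
{"op": "step_arm", "data": {"plan": [-1,0,0,0.8,0,-1,3,0,0,0,-1,4,0,0,0,-1,5,0,0,0,-1,5,0,0,0,-1,4,0,0,0,-1,3,0,0,0,-1,2,0,0,0,-1,0,0,0,0]}}

```text
clock: 11.75
position: [455.3, -43.4, 18.0]
tool_rot: [0.005, 0.016, 1.0, -0.002]
contact_force: [3.8, -0.2, 18.7]
finger_gap: 0.1
grasp_force: 9.5
```

Request:
{"op": "step_arm", "data": {"plan": [-1,2,0,0,0,-1,2,0,0,0,-1,1,0,0,0,-1,0,0,0,0]}}

```text
clock: 12.15
position: [450.9, -43.4, 18.0]
tool_rot: [0.006, 0.016, 1.0, -0.002]
contact_force: [5.4, 0.1, 17.3]
finger_gap: 0.1
grasp_force: 8.7
```

```bash
python3 q.py
```

```text
[ 361  325   81   46 2855]
yaw back -3.8153212496983246 left -4.040537467211011
corner 515.7619629505284 6.658074158290063 centre [464.54114551 -47.55380517]
[450.90242959 -43.41015845  17.98121779] [ 4.31911409 -0.70961049 18.17661454] 12.2
```

Request:
{"op": "step_arm", "data": {"plan": [-1,1,0,0,0,-1,1,0,0,0,-1,1,0,0,0,-1,1,0,0,0,-1,0,0,0,0]}}

```text
clock: 12.7
position: [447.2, -43.4, 18.0]
tool_rot: [0.006, 0.016, 1.0, -0.002]
contact_force: [7.0, -1.1, 16.4]
finger_gap: -0.2
grasp_force: 8.4
```

Request:
{"op": "step_arm", "data": {"plan": [-1,1,0,0,0,-1,1,0,0,0,-1,1,0,0,0,-1,1,0,0,0,-1,0,0,0,0]}}

```text
clock: 13.2
position: [443.3, -43.3, 18.0]
tool_rot: [0.006, 0.016, 1.0, -0.002]
contact_force: [5.0, -0.5, 16.4]
finger_gap: -0.1
grasp_force: 8.4
```

```bash
python3 q.py
```

```text
[ 361  328   79   49 3211]
yaw back -1.6759249001912417 left -0.3806927266494992
corner 512.0491255077766 9.262601754286495 centre [462.88778563 -46.82360565]
[443.28594853 -43.30228348  17.9730649 ] [ 6.53684542  0.17985111 16.81698884] 13.25
```

Yaw is −1.7°, square to the strip, and the pull force has levelled off. I'll pull 2 mm more, then lift clear and look.

Request:
{"op": "step_arm", "data": {"plan": [-1,1,0,0,0,-1,1,0,0,0,-1,0,0,0,0,-1,0,0,-3,0,-1,0,0,-20,0,-1,0,0,-50,0,-1,0,0,-50,0,-1,0,0,-50,0]}}

```text
clock: 14.05
position: [434.2, -40.8, 189.4]
tool_rot: [-0.001, 0.015, 1.0, 0.0]
contact_force: [1.8, -0.3, -0.4]
finger_gap: -0.0
grasp_force: 0.0
```

Request:
{"op": "step_arm", "data": {"plan": [-1,0,50,0,0,-1,0,50,0,0,-1,0,50,0,0,-1,0,50,0,0,-1,0,50,0,0,-1,0,50,0,0,-1,0,50,0,0,-1,0,50,0,0,-1,0,0,0,0]}}

```text
clock: 14.95
position: [446.4, 363.9, 187.0]
tool_rot: [-0.001, 0.013, 1.0, 0.001]
contact_force: [0.4, -0.5, 0.5]
finger_gap: 0.0
grasp_force: 0.0
```

```bash
python3 - <<'E'
from m import *
c=snap('top','t9.png'); measure(c); cv2.imwrite('pics/c9.png',cv2.resize(c['color'][220:420,240:560],None,fx=2.5,fy=2.5,interpolation=cv2.INTER_CUBIC))
print(telemetry.observe()['position'])
E
```

```text
plate ((403.9241943359375, -146.05557250976562), (242.62738037109375, 14.819195747375488), 88.22171020507812) ((404.39056396484375, -146.07005310058594), 121.48637390136719)
plate ((411.479736328125, 99.79097747802734), (152.89610290527344, 14.156142234802246), 88.3150405883789) ((410.7554931640625, 99.81226348876953), 76.64225006103516)
plate ((463.7613830566406, -46.47207260131836), (114.76021575927734, 94.82662963867188), 88.45008850097656) ((463.6476745605469, -46.28150177001953), 67.04035949707031)
plate ((588.0304565429688, -183.70761108398438), (70.09822845458984, 49.71954345703125), 85.61942291259766) ((587.9155883789062, -184.1850128173828), 37.999305725097656)
plate ((597.4102783203125, 87.9516372680664), (96.15438842773438, 96.40245819091797), 1.2465227842330933) ((597.5123901367188, 88.00007629394531), 49.62435531616211)
plate ((660.8435668945312, -158.98513793945312), (228.25308227539062, 14.342560768127441), 88.37020874023438) ((660.5164184570312, -159.0199432373047), 114.20648193359375)
[446.40607386 361.1286659  186.79640147]
```

View pics/c9.png

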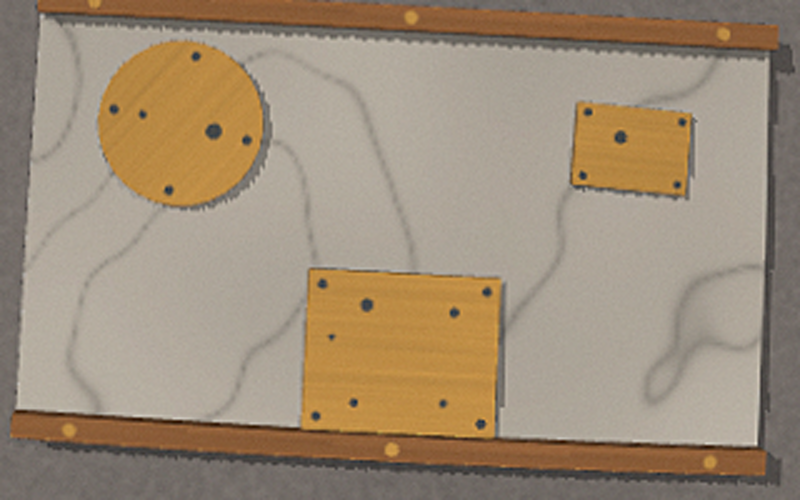

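The crop shows the plate flush along the front strip from (302,428) to (495,438), flat and square. The round and small plates haven't moved.

```bash
python3 -c "
from bench import ticket; print(ticket.job_done())"
```

```text
the job is handed in; nothing more can be done
None
```

The big brass plate is flat against the robot-side strip, square to it within about 0.2° by the camera; the round and small plates measured unmoved, and I handed the job in at about 15 s of the 32 s allowed.

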